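Open the yellow slide gate of the ball feeder

ROBOT

A 6-joint arm with a two-finger parallel gripper is mounted at the origin on the work surface. World frame = base frame: x ahead of the robot, y to its left, z up, the work surface at z = 0. Lengths are in m, angles in rad, forces in N, time in s.
With the tool pointing down it reaches from about 0.35 to 0.975 m from the base axis. Payload 4.9 kg.
Tool frame: the origin (TCP) lies on the mounting face of the last link; the fingertips stand 173 mm ahead of it and the grasp point (between the pads) lies 155 mm ahead of it; z points along the fingers, y is the direction in which the jaws open and shut (so a half turn about z gives the same grasp; the last joint's range is limited). The gripper opens to 85 mm and grips with 20 to 120 N. Pads are 22 mm wide; open, the fingers measure 114 mm over their backs; the gripper's body (76 mm by 85 mm) begins 54 mm behind the grasp point. The pads swing forward as they close: fully open they stand 13 mm farther back than shut.
Start: joints at [1.051, 0.053, 1.613, -0, 1.476, -0.119], TCP at [0.244, 0.575, 0.405] pointing down, gripper open.
Joint ranges: [-3.01, 3.01], [-1.01, 2.22], [0.06, 2.58], [-1.02, 4.17], [0.09, 2.62], [-3.14, 3.14]. Speed limits (rad/s): [2.57, 2.57, 3.14, 3.14, 3.14, 3.14].

INTERFACE

Orientations are given as a unit quaternion [w, x, y, z].
In Python, from plant import manip gives the robot as it stands.
- The arm moves only by the tool play_rows, never from a script. Its argument "increments" is a list of rows, each an object with "offset": the shift along the tool's x, y, z in mm, a list of three; "twist": the turn about the tool's z in rad; "grip": the opening, from 0 (shut) to 1 (fully open). In form: [{"offset": [dx, dy, dz], "twist": twist, "grip": grip}, ...]. A call has 1 to 5 rows; each row is the pose to reach, as a shift and turn from the pose commanded when the call began, along the tool's axes at that moment; what a row does not reach only later rows make up. A row lasts 1/12 s, in which the tool goes at most 41.7 mm and 7.16 degrees, less where a joint would pass 70% of its speed; a pose out of reach is approached as far as the arm can. A call with a gripper value outside its range is refused whole. The fingers move at their own pace and stop on an object; the grip force is fixed at half the most. Time passes only in rows, so rows that repeat a pose let the fingers close. It gives the time, the measured TCP pose, the force and the opening at its end, in the units of the state.
- manip.state(): the state, without advancing time (a new reading comes with each control period).
- manip.grab_frame(name): name is "scene" or "top" or "wrist"; returns the picture (400x640x3 uint8, blue, green, red); there is no depth.
- manip.get_calibration(name): a dict with "fx", "fy", "cx", "cy" (pixels), "T" (4x4, takes a point from camera to world coordinates). Camera axes: x right, y down, z forward; pixel columns grow to the right and rows downward; lengths in m; the calibration is good to about 2 mm. The wrist camera is an equidistant fisheye: a pixel r from the principal point sees the ray r / f radians off the axis. A picture is of the moment at which its call begins: read the wrist's pose just before it. get_calibration takes no time and is no camera call; for the wrist camera it gives the pose at the moment of the call.
- manip.job_done(): hands the job in, once; it reports no verdict.
Trained networks look in the newest picture that a camera, given by its name, has taken for a name from the list of things; names that differ only in an ending like _2 or _b are one class to them, and where a whole thing is asked for, a point or a joint stands for the part that bears it (a point fixed in the world has none). Each returns a list of dicts, best first, with "p" (0 to 1); they miss things now and then, are a little off and sometimes report something else, mostly with a low value. They report only what shows in the picture. A call takes as long as a camera call. They do not tell look-alikes from the thing itself.
- manip.boxes_of(query, camera): "xyz" ([x, y, z] in m, in the coordinates of the camera as it stood for that picture, good to about 4 mm: the middle of the surface that is visible of it).
- manip.tip_of(query, camera): "xyz" ([x, y, z] in m, in the coordinates of the camera as it stood for that picture, good to about 4 mm: a listed point, or the origin of a listed thing).
The state is a dict: "time": time; "joint_pos": joint angles; "joint_vel": joint speeds; "joint_efforts": joint torques, N m; "tool_pos": TCP position; "tool_rot": TCP orientation; "contact_force": force on the tool from outside, world axes, zero at the start; "ft_torque": the same for the moment, N m; "gripper_width": opening from 0.0 (shut) to 1.0 (fully open).
Only numpy, scipy, OpenCV 4.12 (cv2) and the standard library are available. Lean on these libraries where they do the work, as an engineer would, in place of code of your own. Each camera call takes 0.05 s, during which the arm holds its last target. There are 200 camera calls.

TASK

Two small hoppers on the optics bench each hold a reference ball behind a slide gate. Draw the gate with the yellow grip straight out until it hits the red end stop, so that its ball drops into the white tray underneath, then let go and leave it fully open. Leave the gate with the blue grip shut.

Things in the scene. Friction and masses are not known exactly. Their poses are not given: they have to be found in the camera images.
- grip_yellow (a point): Yellow grip, an upright block on the outer end of the gate to open: 26 mm along the pull (x), 20 mm across (y), 54 mm tall, foot 78 mm and top 132 mm above the table. This point is on its middle line, 110 mm above the table. Axes turn with the feeder: z up, x level from the grip towards the funnel, so the gate is drawn out along -x. Grip it from above across its 20 mm width.
- gate_yellow (a joint): How far the yellow-gripped steel gate is out, in m: 0 shut, 0.070 on the end stop, a red bar across the ends of its two aluminium guide rails (bar top 88 mm, rail tops 78 mm above the table). It starts at 0 to 0.010, slides stiffly (about 3 N), has no spring and stays where left. The black feeder is fixed; its funnel is 112 mm across, 147 mm high, its middle 125 mm from the shut grip.
- gate_blue (a joint): The same for the gate of the other, identical black feeder, whose grip is blue and which holds a green glass ball (0 shut, 0.070 fully out). It stands elsewhere on the table, its gate also drawn towards the robot's right; not to be opened.
- ball_yellow_center (a point): Centre of the bright steel ball, 30 mm across, 110 g, lying in the yellow-gripped feeder's funnel on the shut gate, centre 93 mm above the table. It drops by itself when the gate is drawn out, into the fixed white tray under the funnel (68 x 62 mm inside, floor 14 mm, rim 44 mm above the table), where its centre is 29 mm above the table.
Not all that is in view belongs to the job. What is shaped like the part that bears ball_yellow_center but pink is not meant.

How it is judged:
By the outcome, as a careful person would: the job done as asked, in the order asked, and still so for the second after the job is handed in, with the robot touching nothing.
It also fails if it takes over 32 s, if anything falls off the work surface, if the arm or the gripper's body presses on something with over 40 N, if the wrist force passes 120 N, or if a joint passes its speed limit or range.

## Working session

There is one attempt and no reset: what is moved stays moved. The work goes in short steps, Python scripts to look and compute and a tool call to move; the robot and the scene stay as the last step left them, time stands still between calls to the robot, and variables do not carry over. Pictures are saved under pics/ and viewed, about 8 in all and at most 12, crops included, and the job is handed in when it is done.

Besides the shell and the picture viewer there is one more tool, called after "Request:" by a JSON object that holds its "api" and its "payload", one argument or row to a line. play_rows: Moves the arm, as the interface text tells. Its arguments: {"type":"object","properties":{"increments":{"type":"array"}},"required":["increments"]}

```bash
mkdir -p pics; cat > h.py <<'E'
import numpy as np, cv2
from plant import manip
def w(cam,p):
    T=np.array(manip.get_calibration(cam)["T"]); return (T[:3,:3]@np.array(p)+T[:3,3]).round(4)
E
python3 - <<'E'
from h import *
ims=[]
for c in ("scene","top"):
    im=manip.grab_frame(c); ims.append(im)
    for q in ("grip_yellow","ball_yellow_center"):
        for f in (manip.tip_of,manip.boxes_of):
            for d in f(q,c): print(c,q,f.__name__,w(c,d["xyz"]),round(d["p"],2))
    for d in manip.boxes_of("gate_yellow",c)+manip.boxes_of("gate_blue",c): print(c,"gates",w(c,d["xyz"]),round(d["p"],2))
cv2.imwrite("pics/a.png",ims[0]);cv2.imwrite("pics/b.png",ims[1])
s=manip.state();print(s["time"],s["tool_pos"],s["tool_rot"])
E
```

```text
scene grip_yellow call [0.5075 0.1804 0.111 ] 0.66
scene grip_yellow call [0.5134 0.2068 0.076 ] 0.65
scene ball_yellow_center call [0.4979 0.3071 0.1013] 0.73
scene ball_yellow_center call [0.6304 0.3075 0.0155] 0.51
scene ball_yellow_center call [0.6345 0.3105 0.0292] 0.76
scene ball_yellow_center call [0.5033 0.3108 0.1083] 0.75
scene gates [0.5169 0.2045 0.0742] 0.7
scene gates [ 0.5557 -0.1715  0.0812] 0.88
top grip_yellow call [0.5091 0.1838 0.1149] 0.81
top grip_yellow call [0.5009 0.2245 0.0838] 0.73
top grip_yellow call [ 0.5476 -0.1592  0.081 ] 0.43
top ball_yellow_center call [0.6335 0.3112 0.0149] 0.68
top ball_yellow_center call [0.5126 0.1835 0.1089] 0.65
top ball_yellow_center call [0.4961 0.3122 0.0942] 0.63
top ball_yellow_center call [0.3856 0.2691 0.0143] 0.6
top gates [0.5018 0.2242 0.0746] 0.82
0.7 [0.2438186  0.57546002 0.40473721] [-3.18725654e-07  1.99026864e-01  9.79994034e-01  1.50058415e-05]
```

View pics/a.png

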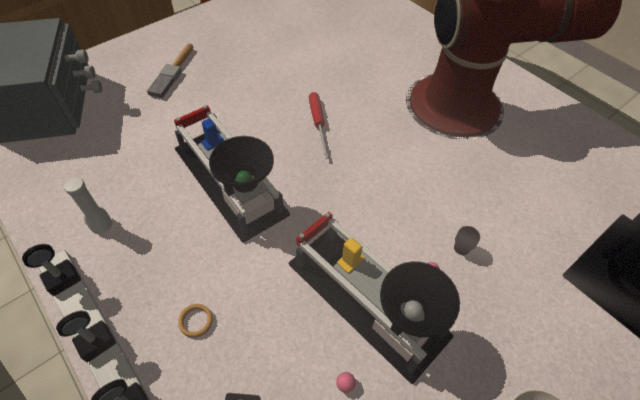

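View pics/b.png

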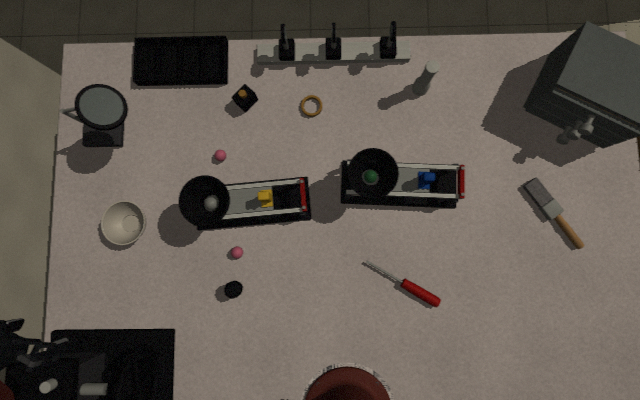

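The pictures show the yellow grip at (352,255) in scene and (266,197) in top, the steel ball at (413,310) in scene and (211,203) in top, and the red stop at (303,195) in top. The pink balls and the blue feeder are separate. Next I refine the axis by pixels.

```bash
cat >> h.py <<'E'
def ray(cam,u,v,z):
    c=manip.get_calibration(cam);T=np.array(c["T"])
    d=T[:3,:3]@np.array([(u-c["cx"])/c["fx"],(v-c["cy"])/c["fy"],1]);o=T[:3,3]
    return (o+d*(z-o[2])/d[2]).round(4)
E
python3 - <<'E'
from h import *
b=cv2.imread("pics/b.png");a=cv2.imread("pics/a.png")
def seg(im,lo,hi,x0,x1,y0,y1):
    m=cv2.inRange(cv2.cvtColor(im,cv2.COLOR_BGR2HSV),lo,hi);k=np.zeros_like(m);k[y0:y1,x0:x1]=m[y0:y1,x0:x1];return k
print(np.array(manip.get_calibration("top")["T"]).round(3))
for n,k in (("red",seg(b,(0,150,60),(8,255,255),290,320,170,220)),("yel",seg(b,(15,120,60),(35,255,255),250,290,180,215))):
    ys,xs=np.nonzero(k);r=cv2.minAreaRect(np.c_[xs,ys].astype(np.float32));u,v=xs.mean(),ys.mean()
    print(n,len(xs),r,u,v,ray("top",u,v,.088 if n=="red" else .132),ray("top",u,v,.120))
k=seg(a,(15,120,60),(35,255,255),330,375,230,280);ys,xs=np.nonzero(k);print(xs.mean(),ys.mean(),ray("scene",xs.mean(),ys.mean(),.112))
print("funnel",ray("top",204.5,202,.147))
print("base edge",ray("top",198,229,.0),ray("top",311,217,.0))
cv2.imwrite("pics/c.png",cv2.resize(b[160:250,165:325],None,fx=5,fy=5,interpolation=cv2.INTER_CUBIC))
s=manip.state();print(s["joint_pos"])
E
```

```text
[[-0.012 -0.993  0.114  0.406]
 [-1.     0.015  0.019  0.039]
 [-0.021 -0.114 -0.993  0.986]
 [ 0.     0.     0.     1.   ]]
red 117 ((302.6332092285156, 194.03189086914062), (32.39947509765625, 4.807943344116211), 85.03025817871094) 302.77777777777777 194.31623931623932 [0.517  0.0965 0.088 ] [0.5131 0.0944 0.12  ]
yel 219 ((264.94512939453125, 198.006103515625), (17.227319717407227, 15.570846557617188), 83.6598129272461) 265.675799086758 197.44748858447488 [0.5059 0.1758 0.132 ] [0.5073 0.1777 0.12  ]
350.2831541218638 255.01254480286738 [0.5177 0.187  0.112 ]
funnel [0.4961 0.3068 0.147 ]
base edge [0.4433 0.3689 0.    ] [0.4698 0.0817 0.    ]
[ 1.05102698e+00  5.26684630e-02  1.61287649e+00  1.00741296e-05
  1.47601941e+00 -1.19040668e-01]
```

View pics/c.png

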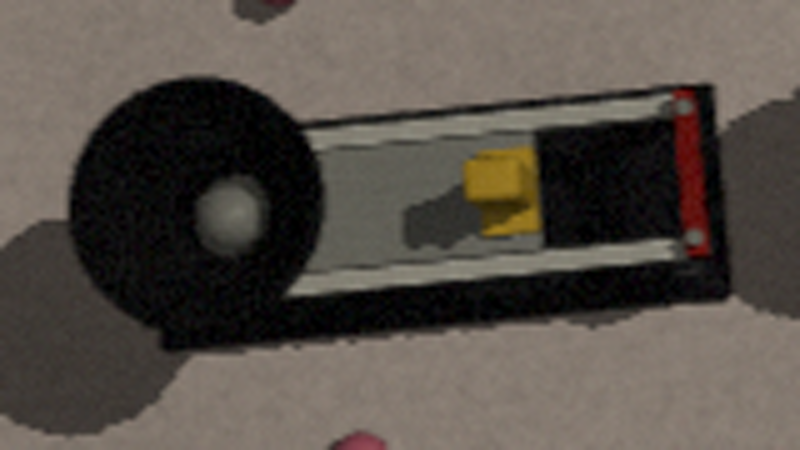

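Steel-ball feeder axis is confirmed: the grip is at about (0.5085, 0.182), pulled along -y with a 5.4° tilt. I move above it now.

Request:
{"api": "play_rows", "payload": {
  "increments": [
    {"offset":[-31,-20,0],"twist":0,"grip":1},
    {"offset":[-61,-40,0],"twist":0,"grip":1},
    {"offset":[-92,-60,0],"twist":0,"grip":1},
    {"offset":[-122,-80,0],"twist":0,"grip":1},
    {"offset":[-153,-100,0],"twist":0,"grip":1}
  ]
}}

```text
time: 1.12
tool_pos: [0.3462, 0.4223, 0.4048]
tool_rot: [0.0, 0.199, 0.98, 0.0]
contact_force: [0.6, -0.3, -0.6]
gripper_width: 1.001
```

Request:
{"api": "play_rows", "payload": {
  "increments": [
    {"offset":[-31,-20,0],"twist":0,"grip":1},
    {"offset":[-61,-40,0],"twist":0,"grip":1},
    {"offset":[-92,-60,0],"twist":0,"grip":1},
    {"offset":[-122,-80,0],"twist":0,"grip":1},
    {"offset":[-153,-100,0],"twist":0,"grip":1}
  ]
}}

```text
time: 1.53
tool_pos: [0.4481, 0.2703, 0.4051]
tool_rot: [0.0, 0.199, 0.98, 0.0]
contact_force: [-1.1, -0.1, 1.0]
gripper_width: 0.998
```

Request:
{"api": "play_rows", "payload": {
  "increments": [
    {"offset":[-31,-20,0],"twist":0,"grip":1},
    {"offset":[-61,-40,0],"twist":0,"grip":1},
    {"offset":[-91,-59,0],"twist":0,"grip":1},
    {"offset":[-91,-59,0],"twist":0.1,"grip":1},
    {"offset":[-91,-59,0],"twist":0.22,"grip":1}
  ]
}}

```text
time: 1.95
tool_pos: [0.5094, 0.1802, 0.4048]
tool_rot: [0.0, 0.31, 0.951, 0.0]
contact_force: [-1.2, 0.0, -0.5]
gripper_width: 1.004
```

Request:
{"api": "play_rows", "payload": {
  "increments": [
    {"offset":[0,0,0],"twist":0.12,"grip":0.7},
    {"offset":[0,0,0],"twist":0.24,"grip":0.7},
    {"offset":[0,0,0],"twist":0.36,"grip":0.7},
    {"offset":[0,0,0],"twist":0.48,"grip":0.7},
    {"offset":[0,0,0],"twist":0.6,"grip":0.7}
  ]
}}

```text
time: 2.37
tool_pos: [0.5083, 0.182, 0.4048]
tool_rot: [0.0, 0.576, 0.818, 0.0]
contact_force: [0.4, -0.9, 0.0]
gripper_width: 0.699
```

Request:
{"api": "play_rows", "payload": {
  "increments": [
    {"offset":[0,0,0],"twist":0.12,"grip":0.7},
    {"offset":[0,0,0],"twist":0.24,"grip":0.7},
    {"offset":[0,0,0],"twist":0.256,"grip":0.7},
    {"offset":[0,0,0],"twist":0.256,"grip":0.7}
  ]
}}

```text
time: 2.7
tool_pos: [0.5083, 0.1821, 0.4048]
tool_rot: [0.0, 0.672, 0.74, 0.0]
contact_force: [-0.5, -0.4, -0.8]
gripper_width: 0.695
```

```bash
python3 - <<'E'
from h import *
im=manip.grab_frame("wrist"); cv2.imwrite("pics/d.png",im)
for q in ("grip_yellow","ball_yellow_center"):
    for d in manip.tip_of(q,"wrist"): print(q,w("wrist",d["xyz"]),round(d["p"],2))
c=manip.get_calibration("wrist");T=np.array(c["T"])
def proj(p):
    q=T[:3,:3].T@(np.array(p)-T[:3,3]);th=np.arctan2(np.hypot(*q[:2]),q[2]);r=th/np.hypot(*q[:2]);return (c["cx"]+c["fx"]*r*q[0],c["cy"]+c["fy"]*r*q[1])
# draw predicted top of grip
C=np.array([.5085,.182]);ax=np.array([-.0941,.9956]);ay=np.array([.9956,.0941])
P=[proj([*(C+sx*.013*ax+sy*.010*ay),.132]) for sx,sy in((-1,-1),(-1,1),(1,1),(1,-1))]
big=cv2.resize(im,None,fx=3,fy=3,interpolation=cv2.INTER_CUBIC)
cv2.polylines(big,[((np.array(P)+.5)*3).astype(int)],True,(255,0,255),1)
u,v=(np.mean(P,0)*3).astype(int);print(u/3,v/3)
y0=max(0,v-270);x0=max(0,u-380);cv2.imwrite("pics/e.png",big[y0:y0+540,x0:x0+760])
E
```

```text
grip_yellow [0.5117 0.1855 0.106 ] 0.66
ball_yellow_center [0.4989 0.3072 0.0945] 0.85
ball_yellow_center [0.6335 0.3082 0.0166] 0.69
ball_yellow_center [0.3861 0.2642 0.0155] 0.59
318.6666666666667 198.66666666666666
```

View pics/e.png

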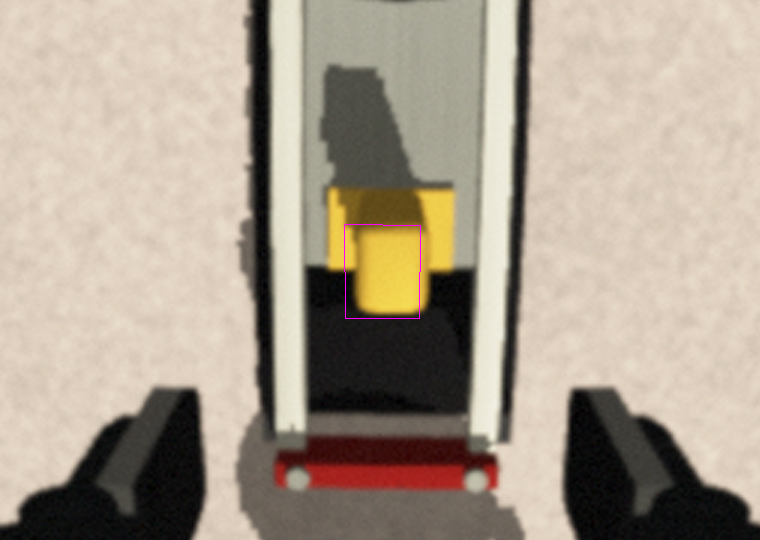

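The wrist view puts the grip top at (392,270) in the crop, about 2 mm towards +tool y from my estimate. The rails are square to the jaws. I descend with a 2 mm correction and close.

Request:
{"api": "play_rows", "payload": {
  "increments": [
    {"offset":[0,2,30],"twist":0,"grip":0.7},
    {"offset":[0,2,60],"twist":0,"grip":0.7},
    {"offset":[0,2,90],"twist":0,"grip":0.7},
    {"offset":[0,2,115],"twist":0,"grip":0.7},
    {"offset":[0,2,136],"twist":0,"grip":0.7}
  ]
}}

```text
time: 3.27
tool_pos: [0.5096, 0.1821, 0.2664]
tool_rot: [-0.001, 0.673, 0.74, -0.001]
contact_force: [-0.5, 0.1, 0.4]
gripper_width: 0.693
```

Request:
{"api": "play_rows", "payload": {
  "increments": [
    {"offset":[0,0,0],"twist":0,"grip":0.4},
    {"offset":[0,0,0],"twist":0,"grip":0.3},
    {"offset":[0,0,0],"twist":0,"grip":0.1},
    {"offset":[0,0,0],"twist":0,"grip":0.1},
    {"offset":[0,0,0],"twist":0,"grip":0.1}
  ]
}}

```text
time: 3.68
tool_pos: [0.5105, 0.1824, 0.2707]
tool_rot: [-0.0, 0.673, 0.739, 0.0]
contact_force: [-5.1, -0.6, 2.2]
gripper_width: 0.227
```

Request:
{"api": "play_rows", "payload": {
  "increments": [
    {"offset":[0,0,0],"twist":0,"grip":0.1},
    {"offset":[0,0,0],"twist":0,"grip":0.1},
    {"offset":[0,0,0],"twist":0,"grip":0.1}
  ]
}}

```text
time: 3.93
tool_pos: [0.5104, 0.1824, 0.2707]
tool_rot: [-0.0, 0.673, 0.739, 0.0]
contact_force: [-4.3, -1.0, 2.9]
gripper_width: 0.229
```

Gripped: 0.229 is 19.5 mm. Now I draw it out.

Request:
{"api": "play_rows", "payload": {
  "increments": [
    {"offset":[-5,0,0],"twist":0,"grip":0.1},
    {"offset":[-11,0,0],"twist":0,"grip":0.1},
    {"offset":[-17,0,0],"twist":0,"grip":0.1},
    {"offset":[-23,0,0],"twist":0,"grip":0.1},
    {"offset":[-29,0,0],"twist":0,"grip":0.1}
  ]
}}

```text
time: 4.35
tool_pos: [0.5129, 0.1538, 0.2707]
tool_rot: [-0.001, 0.673, 0.739, 0.001]
contact_force: [-7.0, 2.5, 3.6]
gripper_width: 0.226
```

Request:
{"api": "play_rows", "payload": {
  "increments": [
    {"offset":[-6,0,0],"twist":0,"grip":0.1},
    {"offset":[-12,0,0],"twist":0,"grip":0.1},
    {"offset":[-18,0,0],"twist":0,"grip":0.1},
    {"offset":[-24,0,0],"twist":0,"grip":0.1},
    {"offset":[-29,0,0],"twist":0,"grip":0.1}
  ]
}}

```text
time: 4.77
tool_pos: [0.5155, 0.1248, 0.2707]
tool_rot: [-0.001, 0.673, 0.739, 0.0]
contact_force: [-9.0, 1.5, 4.5]
gripper_width: 0.227
```

Request:
{"api": "play_rows", "payload": {
  "increments": [
    {"offset":[-3,-0.5,0],"twist":0,"grip":0.1},
    {"offset":[-6,-0.5,0],"twist":0,"grip":0.1},
    {"offset":[-8,-1,0],"twist":0,"grip":0.1},
    {"offset":[-9,-1,0],"twist":0,"grip":0.1}
  ]
}}

```text
time: 5.1
tool_pos: [0.5158, 0.1157, 0.2707]
tool_rot: [-0.0, 0.673, 0.739, 0.001]
contact_force: [-5.9, 2.2, 3.0]
gripper_width: 0.225
```

Request:
{"api": "play_rows", "payload": {
  "increments": [
    {"offset":[-1,0,0],"twist":0,"grip":0.1},
    {"offset":[-2,0,0],"twist":0,"grip":0.1}
  ]
}}

```text
time: 5.27
tool_pos: [0.5159, 0.1143, 0.2707]
tool_rot: [-0.001, 0.673, 0.739, 0.002]
contact_force: [-5.9, 8.2, 4.1]
gripper_width: 0.227
```

Request:
{"api": "play_rows", "payload": {
  "increments": [
    {"offset":[-1,0,0],"twist":0,"grip":0.1},
    {"offset":[-2,0,0],"twist":0,"grip":0.1},
    {"offset":[-2,0,0],"twist":0,"grip":0.1}
  ]
}}

```text
time: 5.52
tool_pos: [0.5159, 0.1136, 0.2707]
tool_rot: [-0.002, 0.673, 0.739, 0.003]
contact_force: [-4.6, 14.1, 3.3]
gripper_width: 0.225
```

It's on the stop: force rises to 14 N with hardly any travel. I let go, go straight up, then look.

Request:
{"api": "play_rows", "payload": {
  "increments": [
    {"offset":[0,0,0],"twist":0,"grip":0.4},
    {"offset":[0,0,0],"twist":0,"grip":0.6},
    {"offset":[0,0,0],"twist":0,"grip":0.6},
    {"offset":[0,0,0],"twist":0,"grip":0.6}
  ]
}}

```text
time: 5.85
tool_pos: [0.5164, 0.1113, 0.2695]
tool_rot: [0.001, 0.673, 0.74, 0.001]
contact_force: [-0.6, 0.2, 0.6]
gripper_width: 0.6
```

Request:
{"api": "play_rows", "payload": {
  "increments": [
    {"offset":[0,0,-20],"twist":0,"grip":0.6},
    {"offset":[0,0,-50],"twist":0,"grip":0.6},
    {"offset":[0,0,-80],"twist":0,"grip":0.6},
    {"offset":[0,0,-110],"twist":0,"grip":0.6},
    {"offset":[0,0,-135],"twist":0,"grip":0.6}
  ]
}}

```text
time: 6.27
tool_pos: [0.5162, 0.1112, 0.4064]
tool_rot: [0.001, 0.673, 0.739, 0.001]
contact_force: [0.9, 0.1, 0.4]
gripper_width: 0.6
```

```bash
python3 - <<'E'
from h import *
W=manip.grab_frame("wrist")
for q in ("grip_yellow","ball_yellow_center"):
    for d in manip.tip_of(q,"wrist"): print(q,w("wrist",d["xyz"]),round(d["p"],2))
S=manip.grab_frame("scene")
for q in ("grip_yellow","ball_yellow_center"):
    for d in manip.tip_of(q,"scene"): print("scene",q,w("scene",d["xyz"]),round(d["p"],2))
r=lambda i:cv2.resize(i,None,fx=2.2,fy=2.2,interpolation=cv2.INTER_CUBIC)
cv2.imwrite("pics/f.png",np.vstack([r(W[100:230,170:470]),r(S[200:330,170:470])]))
print(manip.state()["time"])
E
```

```text
grip_yellow [0.5192 0.1186 0.1093] 0.61
ball_yellow_center [0.6341 0.3104 0.0202] 0.91
ball_yellow_center [0.3881 0.2653 0.0152] 0.85
scene grip_yellow [0.5143 0.1109 0.1096] 0.82
scene ball_yellow_center [0.633  0.3094 0.0144] 0.6
scene ball_yellow_center [0.3817 0.2646 0.0097] 0.52
scene ball_yellow_center [0.495  0.3291 0.0359] 0.43
6.5667
```

View pics/f.png

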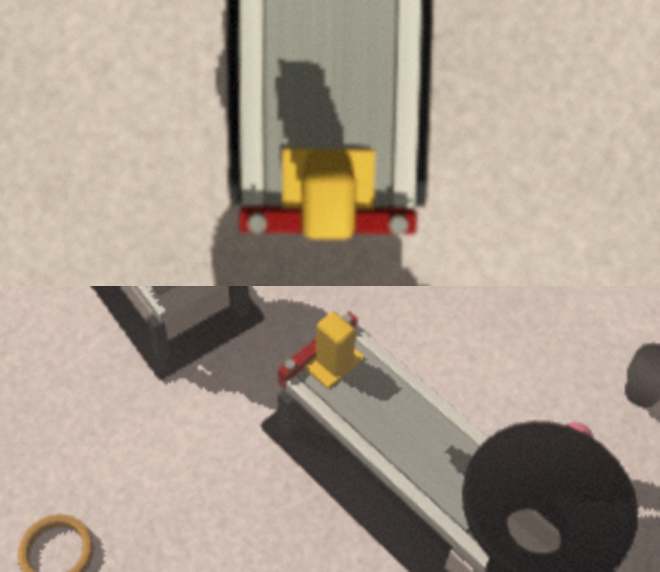

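The foot sits flush on the red bar and the funnel is empty of the ball at gate height. One more look for the ball in the tray and the blue gate: I move the wrist over the funnel.

Request:
{"api": "play_rows", "payload": {
  "increments": [
    {"offset":[35,0,0],"twist":0,"grip":0.6},
    {"offset":[70,0,0],"twist":0,"grip":0.6},
    {"offset":[105,0,0],"twist":0,"grip":0.6},
    {"offset":[135,0,0],"twist":0,"grip":0.6},
    {"offset":[135,0,0],"twist":0,"grip":0.6}
  ]
}}

```text
time: 6.98
tool_pos: [0.5021, 0.2495, 0.4013]
tool_rot: [-0.002, 0.671, 0.741, -0.001]
contact_force: [-0.6, -0.4, 0.2]
gripper_width: 0.601
```

```bash
python3 - <<'E'
from h import *
W=manip.grab_frame("wrist")
for d in manip.tip_of("ball_yellow_center","wrist"): print(w("wrist",d["xyz"]),round(d["p"],2))
S=manip.grab_frame("scene")
r=lambda i,f:cv2.resize(i,None,fx=f,fy=f,interpolation=cv2.INTER_CUBIC)
cv2.imwrite("pics/g.png",np.vstack([r(W[60:330,120:520],1.5),r(S[90:240,120:320],3)[:190*1+100]]))
s=manip.state();print(s["time"],s["tool_pos"],np.array(manip.get_calibration("wrist")["T"])[:3,3])
E
```

```text
[0.4988 0.323  0.0287] 0.89
7.1333 [0.50301688 0.24589834 0.40179552] [0.49737619 0.31067241 0.37037046]
```

```bash
python3 -c "
import cv2;i=cv2.imread('pics/g.png');print(i.shape);cv2.imwrite('pics/g2.png',i[:600])
"
```

```text
(695, 600, 3)
```

View pics/g2.png

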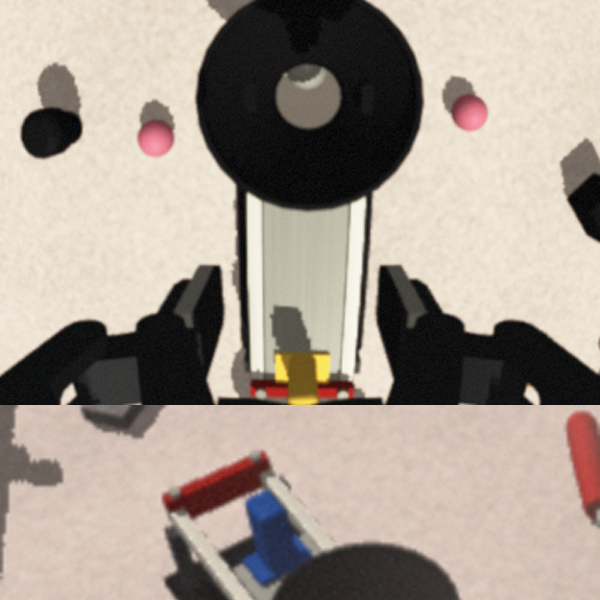

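The wrist view shows the ball through the bore at (305,75). The network puts it at z = 0.0287, which matches the 29 mm tray height. The blue grip stands where it was, well off its stop. I hand in.

```bash
python3 -c "
from plant import manip
print(manip.job_done(),manip.state()['time'])"
```

```text
the job is handed in; nothing more can be done
the job is handed in; nothing more can be done
```

I drew the yellow gate out about 69 mm by the arm's measured travel, until it met the red end stop. The force rose to 14 N there with almost no further movement. I then let go, lifted straight up and handed the job in at about 7 s.

**Yellow gate:** in the picture after letting go, the grip's foot sits flush against the red bar. The networks' grip positions from the wrist and scene cameras differ by about 8 mm along the pull, too much to confirm the opening. I relied on the picture and the force rise instead.

**Ball:** it is in the white tray. The wrist camera sees it through the funnel bore, and the network puts its centre 28.7 mm above the table, where 29 mm is expected. Only its edge shows past the bore.

**Blue gate:** I never touched it. By eye in the last scene picture, its grip stands where it started, well clear of its stop.

**Robot:** the hand was clear of everything at the end, with about 0.6 N read as contact force. The highest force I saw on the tool was about 15 N.

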